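Tip the peg blanks into the slotted store box

TASK

Pick up the little plywood tray by its upright grip board, carry it over the store box with the long slot (not the one with round holes) and turn it there so that the two dowels in it lie along the slot. Then tip them over the tray's low lip into the box, both wholly inside, and stand the empty tray back upright on the bench.

Things in the scene. Friction and masses are not known exactly. Their poses are not given: they have to be found in the camera images.
- tray_grip (a point): Loose plywood tray, 92 (x) x 146 (y) mm, 0.3 kg: point in its grip board (16 thick in x, 80 wide in y, top 25 above, tray underside 75 below), board at the +x edge; z up. Dowels lie along y at its foot. Floor rises 14 deg to an open lip edge at x=-84, z=-44 mm from here. Tip about y, -x edge down: dowels roll out at 25-35 deg, 45 empties it. Grip from above, closing along x.
- dowel_a_centre (a point): Centre of a loose round hardwood dowel, 16 mm in diameter, 122 mm long, its length along its own y, 18 g; starts in the tray at the foot of the grip board, parallel to the tray's y.
- dowel_b_centre (a point): Centre of the second, identical dowel, lying beside the first, farther up the tray's floor.
- slot (a point): Middle of the slot in the lid of a fixed plywood box (130 x 190 mm), at the lid's top, 90 mm above the bench. Slot 40 mm wide (x), 150 long (y); z up; box floor 84 below. Boards sloping 45 deg rise from its long edges to a mouth about 95 wide (x), upright end boards at y = +-75; all tops 28 above this point. The other box, round holes in its lid, is not meant.
Things that resemble listed ones, but are neither listed nor needed, are in the scene too. Leave any blue or red look-alike of the part that bears tray_grip alone.

How it is judged:
By the outcome, as a careful person would: the job done as asked, in the order asked, and still so for the second after the job is handed in, with the robot touching nothing.
It also fails if it takes over 58 s, if anything falls off the work surface, if the arm or the gripper's body presses on something with over 40 N, if the wrist force passes 120 N, or if a joint passes its speed limit or range.

ROBOT

A 6-joint arm with a two-finger parallel gripper is mounted at the origin on the work surface. World frame = base frame: x ahead of the robot, y to its left, z up, the work surface at z = 0. Lengths are in m, angles in rad, forces in N, time in s.
With the tool pointing down it reaches from about 0.325 to 0.875 m from the base axis. Payload 4.4 kg.
Tool frame: the origin (TCP) lies midway between the tips of the shut fingers; the grasp point (between the pads) lies 19 mm behind it; z points along the fingers, y is the direction in which the jaws open and shut (so a half turn about z gives the same grasp; the last joint's range is limited). The gripper opens to 85 mm and grips with 20 to 120 N. Pads are 22 mm wide; open, the fingers measure 114 mm over their backs; the gripper's body (76 mm by 85 mm) begins 54 mm behind the grasp point. The pads swing forward as they close: fully open they stand 13 mm farther back than shut.
Start: joints at [0.969, 0.207, 1.542, -0, 1.393, -0.15], TCP at [0.251, 0.517, 0.231] pointing down, gripper open.
Joint ranges: [-2.73, 2.73], [-0.86, 2.22], [0.23, 2.46], [-1.11, 4.25], [0.08, 2.63], [-2.82, 2.82]. Speed limits (rad/s): [2.79, 2.79, 3.14, 3.14, 3.14, 3.14].

INTERFACE

Orientations are given as a unit quaternion [x, y, z, w].
In Python, from station import arm, viewer gives the robot as it stands.
- The arm moves only by the tool apply_moves, never from a script. Its argument "deltas" is a list of rows, each an object with "xyz": the shift along the tool's x, y, z in m, a list of three; "delta_rot": the turn, a rotation vector about the tool's x, y, z in degrees, a list of three. A call has 1 to 8 rows; each row shifts and turns the commanded pose from where the row before left it, along the tool's axes as they then stand; what a row does not reach is not made up. A row lasts 1/12 s, in which the tool goes at most 41.7 mm and 7.16 degrees, less where a joint would pass 70% of its speed; a pose out of reach is approached as far as the arm can. A call is refused whole if a number of a shift passes 0.0417 or a number of a turn 7.16, either way. A call with a gripper value outside its range is refused whole. "gripper" is the opening, from 0 (shut) to 1 (fully open), set as the call begins (left out, the last holds). The fingers move at their own pace and stop on an object; "grip_force" is the grip in N (left out, the last holds). Time passes only in rows, so rows that do not move let the fingers close. It gives the time, the measured TCP pose, the force and the opening at its end, in the units of the state.
- arm.sense(): the state, without advancing time (a new reading comes with each control period).
- viewer.capture(name): name is "side" or "top"; returns a dict with "frame" (384x512x3 uint8, blue, green, red), "range_z" (384x512 float32, m along the optical axis (not along the pixel's ray), 0 where there is no reading), "fx", "fy", "cx", "cy" (pixels), "k1" (the pictures are not rectified: a ray, as slopes to the right and down, at radius r is drawn at 1 + k1 r^2 times it, then the intrinsics apply), "R" (3x3) and "t" (3): a world point X has camera coordinates R X + t. Camera axes: x right, y down, z forward; pixel columns grow to the right and rows downward; lengths in m; the calibration is good to about 2 mm. A picture is of the moment at which its call begins.
- arm.finish_job(): hands the job in, once; it reports no verdict.
Trained networks look in a picture, given as the dict that the camera call returned (one of the last four; its "shot" number tells which), for a name from the list of things; names that differ only in an ending like _2 or _b are one class to them, and where a whole thing is asked for, a point or a joint stands for the part that bears it (a point fixed in the world has none). Each returns a list of dicts, best first, with "score" (0 to 1); they miss things now and then, are a little off and sometimes report something else, mostly with a low value. They report only what shows in the picture. A call takes as long as a camera call. They do not tell look-alikes from the thing itself.
- viewer.spot_in(picture, thing): "box" ([left, top, right, bottom] in pixels, round what is visible of it).
- viewer.trace(picture, thing): "region" (384x512 bool, what is visible of it) and "box" ([left, top, right, bottom] in pixels, round what is visible of it).
The state is a dict: "t": time; "q": joint angles; "joint_velocities": joint speeds; "joint_efforts": joint torques, N m; "position": TCP position; "orientation": TCP orientation; "force": force on the tool from outside, world axes, zero at the start; "wrist_torque": the same for the moment, N m; "opening": finger opening in m.
Only numpy, scipy, OpenCV 4.12 (cv2) and the standard library are available. Lean on these libraries where they do the work, as an engineer would, in place of code of your own. Each camera call takes 0.05 s, during which the arm holds its last target.

## Working session

There is one attempt and no reset: what is moved stays moved. The work goes in short steps, Python scripts to look and compute and a tool call to move; the robot and the scene stay as the last step left them, time stands still between calls to the robot, and variables do not carry over. Pictures are saved under pics/ and viewed, and the job is handed in when it is done.

Besides the shell and the picture viewer there is one more tool, called after "Emit:" by a JSON object that holds its "op" and its "data". apply_moves: Moves the arm, as the interface text tells. Its arguments: {"type":"object","properties":{"deltas":{"type":"array","items":{"type":"object","properties":{"xyz":{"type":"array","items":{"type":"number"}},"delta_rot":{"type":"array","items":{"type":"number"}}}}},"gripper":{"type":"number"},"grip_force":{"type":"number"}},"required":["deltas"]}

```bash
ls; mkdir -p pics; cat > h.py <<'E'
import numpy as np, cv2, pickle
from station import arm, viewer
def cap(n):
    p=viewer.capture(n); return p
def save(p,name,f=None):
    cv2.imwrite('pics/'+name,p['frame'] if f is None else f)
E
python3 - <<'E'
from h import *
s=arm.sense(); print({k:np.round(v,4) for k,v in s.items()})
for n in ['side','top']:
    p=cap(n); save(p,n+'1.png'); pickle.dump(p,open(n+'1.pkl','wb'))
    print(n,p['fx'],p['fy'],p['cx'],p['cy'],p['k1'],p['R'],p['t'],p['shot'], -np.array(p['R']).T@np.array(p['t']))
    for th in ['tray_grip','dowel_a_centre','slot']:
        for d in viewer.spot_in(p,th): print(th,np.round(d['box']),round(d['score'],2))
print(arm.sense()['t'])
E
```

```text
pics
{'t': np.float64(0.0), 'q': array([ 0.9685,  0.2074,  1.543 ,  0.    ,  1.3935, -0.1505]), 'joint_velocities': array([-0.0006, -0.001 , -0.0006,  0.0005, -0.0005,  0.0012]), 'joint_efforts': array([ 8.00000e-04, -3.83037e+01, -2.91597e+01, -2.00000e-04,
        1.04000e-02, -0.00000e+00]), 'position': array([0.2506, 0.5167, 0.2301]), 'orientation': array([ 2.240e-01,  9.746e-01, -1.100e-03, -4.000e-04]), 'force': array([-0.4937, -0.5605,  0.206 ]), 'wrist_torque': array([ 0.046 ,  0.0138, -0.093 ]), 'opening': np.float64(0.0851)}
side 357.85642055417094 357.85642055417094 254.90242047400054 196.09238461536145 0.03248638341264101 [[ 0.87582188 -0.48222622  0.01984732]
 [-0.24472368 -0.47916114 -0.84292048]
 [ 0.41598842  0.73339108 -0.53767198]] [-0.41062473  0.23203299  0.84799546] 1 [ 0.0636618  -0.70874513  0.65967856]
tray_grip [200. 240. 262. 309.] 0.82
tray_grip [229. 131. 266. 170.] 0.78
tray_grip [148. 182. 206. 235.] 0.72
tray_grip [232. 187. 287. 238.] 0.58
slot [190. 147. 252. 208.] 0.7
top 377.23162420286815 377.23162420286815 250.00584791079763 193.47727140074434 0.018230970495213474 [[ 0.02841911 -0.99955057 -0.0095397 ]
 [-0.98145876 -0.02609242 -0.18988915]
 [ 0.18955489  0.0147593  -0.98175919]] [0.05709475 0.49516993 0.93076392] 2 [0.30793543 0.05625185 1.0083581 ]
tray_grip [299. 227. 365. 294.] 0.89
tray_grip [183. 241. 232. 301.] 0.73
tray_grip [240. 160. 288. 224.] 0.69
tray_grip [ 81.  94. 140. 157.] 0.63
dowel_a_centre [244. 169. 260. 210.] 0.62
slot [124. 160. 205. 226.] 0.78
0.4
```

View pics/side1.png

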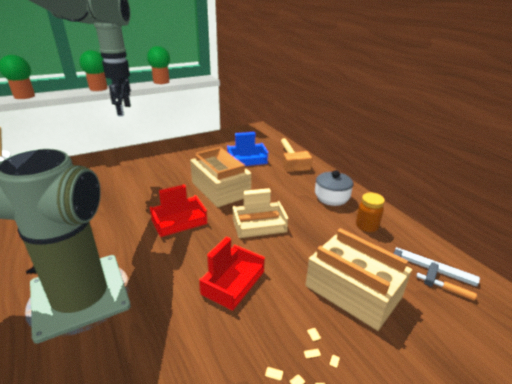

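View pics/top1.png

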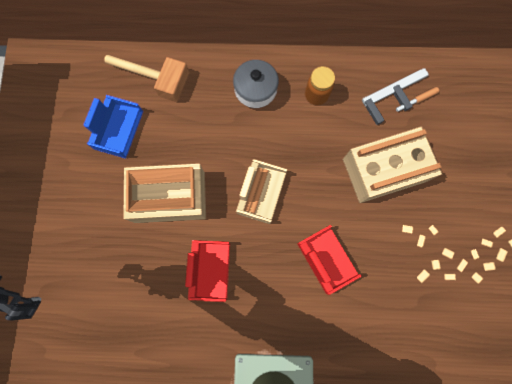

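The wanted plywood tray is at about (262,190) in the top view and (260,215) in the side view. The slotted box is at (165,193) top and (220,177) side. The red and blue trays are decoys, and the box with round holes is at (393,165) top. Next I measure in detail.

```bash
cat >> h.py <<'E'
def cloud(p):
    H,W=p['range_z'].shape
    u,v=np.meshgrid(np.arange(W),np.arange(H))
    K=np.array([[p['fx'],0,p['cx']],[0,p['fy'],p['cy']],[0,0,1]])
    uv=np.stack([u.ravel(),v.ravel()],1).astype(float).reshape(-1,1,2)
    s=cv2.undistortPoints(uv,K,np.array([p['k1'],0,0,0.])).reshape(-1,2)
    z=p['range_z'].ravel()
    c=np.column_stack([s*z[:,None],z])
    X=(c-np.array(p['t']))@np.array(p['R'])
    X[z==0]=np.nan
    return X.reshape(H,W,3)
def proj(p,X):
    K=np.array([[p['fx'],0,p['cx']],[0,p['fy'],p['cy']],[0,0,1]])
    return cv2.projectPoints(np.atleast_2d(X).astype(float),cv2.Rodrigues(np.array(p['R']))[0],np.array(p['t']),K,np.array([p['k1'],0,0,0.]))[0].reshape(-1,2)
def crop(p,box,k,name):
    l,t,r,b=box
    cv2.imwrite('pics/'+name,cv2.resize(p['frame'][t:b,l:r],None,fx=k,fy=k,interpolation=cv2.INTER_CUBIC))
E
python3 - <<'E'
from h import *
t=pickle.load(open('top1.pkl','rb')); s=pickle.load(open('side1.pkl','rb'))
crop(t,(110,140,310,240),4,'topc.png'); crop(s,(170,130,310,250),5,'sidec.png')
# merged height map
Xt=cloud(t); Xs=cloud(s)
for n,X in (('top',Xt),('side',Xs)):
    g=X.reshape(-1,3); m=(abs(g[:,2])<.02); print(n,'table z',np.nanmedian(g[m,2]))
    u={'top':[(250,190),(262,190),(275,190),(247,180),(165,193),(150,193),(165,170)],'side':[(258,197),(262,215),(220,160),(220,177)]}[n]
    for a in u: print(a,np.round(X[a[1],a[0]],3))
E
```

```text
top table z 0.00034883276682234486
(250, 190) [0.506 0.071 0.029]
(262, 190) [0.506 0.04  0.034]
(275, 190) [0.509 0.005 0.027]
(247, 180) [0.517 0.078 0.1  ]
(165, 193) [0.496 0.301 0.007]
(150, 193) [0.496 0.344 0.002]
(165, 170) [0.533 0.279 0.116]
side table z 0.0007075403604248959
(258, 197) [0.516 0.07  0.082]
(262, 215) [0.516 0.043 0.034]
(220, 160) [0.507 0.325 0.092]
(220, 177) [0.452 0.203 0.1  ]
```

View pics/topc.png

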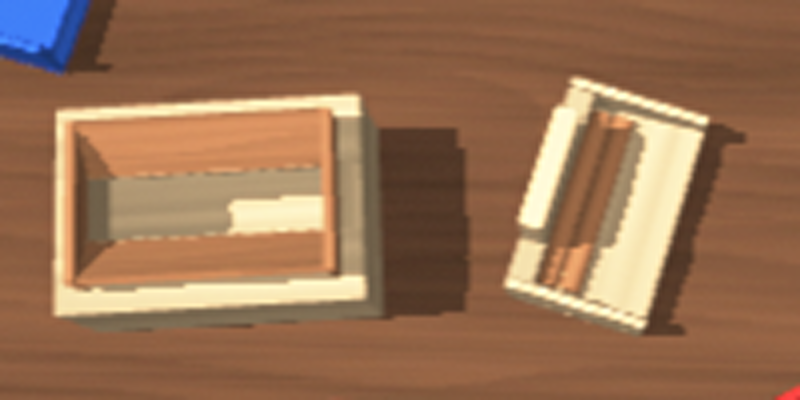

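View pics/sidec.png

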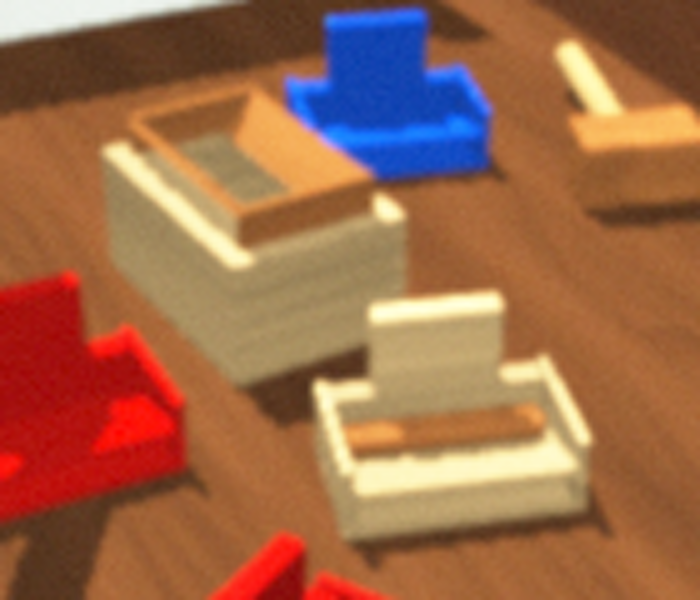

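The crops show the plywood tray with both dowels at the foot of its board. They also show the slotted box with its sloping boards, a single long slot, and the slot's length along world y.

```bash
python3 - <<'E'
from h import *
t=pickle.load(open('top1.pkl','rb')); s=pickle.load(open('side1.pkl','rb'))
Xt=cloud(t); Xs=cloud(s)
def mar(P,name):
    r=cv2.minAreaRect((P[:,:2]*1000).astype(np.float32)); print(name,len(P),np.round(r[0],1),np.round(r[1],1),round(r[2],1))
    return r
# tray
for n,X in (('top',Xt),('side',Xs)):
    g=X.reshape(-1,3); g=g[~np.isnan(g).any(1)]
    reg=(g[:,0]>.4)&(g[:,0]<.62)&(g[:,1]>-.06)&(g[:,1]<.125)
    P=g[reg&(g[:,2]>.012)]; mar(P,n+' tray all')
    P=g[reg&(g[:,2]>.06)]; mar(P,n+' board all'); print('zmax',np.percentile(P[:,2],[50,95,99]))
    P=g[reg&(g[:,2]>.093)]; mar(P,n+' board top'); print(P[:,2].mean())
    d=P[:,:2]-P[:,:2].mean(0); w,v=np.linalg.eigh(d.T@d); print('dir',np.degrees(np.arctan2(v[1,1],v[0,1])),P[:,:2].mean(0))
    reg=(g[:,0]>.38)&(g[:,0]<.63)&(g[:,1]>.17)&(g[:,1]<.42)
    P=g[reg&(g[:,2]>.08)&(g[:,2]<.096)]; mar(P,n+' box lid'); print(np.median(P[:,2]))
    P=g[reg&(g[:,2]>.10)]; mar(P,n+' hopper'); print(np.percentile(P[:,2],[50,95,99]))
    P=g[reg&(g[:,2]>.112)]; mar(P,n+' hopper top')
E
```

```text
top tray all 2092 [504.  40.] [ 93.5 147.1] 74.1
top board all 248 [514.3  77. ] [16.  79.8] 74.3
zmax [0.09924108 0.10235064 0.10352271]
top board top 205 [514.3  76.9] [15.7 79.7] 73.8
0.09963486399507673
dir 164.220868436132 [0.5129422  0.07726934]
top box lid 1492 [486.8 290. ] [131.1 189.6] 4.4
0.09038715034409311
top hopper 1371 [487.1 290.5] [103.1 163.1] 4.7
[0.11231685 0.11879789 0.12017545]
top hopper top 704 [487.1 290.6] [103.1 162.9] 4.7
side tray all 1620 [503.7  40.8] [ 99.2 146. ] 74.1
side board all 369 [513.3  75.6] [20.1 80. ] 75.6
zmax [0.08414783 0.1003198  0.1013743 ]
side board top 115 [513.5  75.6] [20.1 79.6] 75.6
0.09814633298363382
dir 163.85252056274604 [0.51164394 0.07471564]
side box lid 637 [486.4 287.4] [131.6 197.6] 5.3
0.08970339228429544
side hopper 518 [485.2 287.6] [102.3 168.3] 5.3
[0.1107248  0.11803814 0.11905311]
side hopper top 236 [485.2 287.1] [102.3 166.8] 5.3
```

Emit:
{"op": "apply_moves", "data": {"deltas": [{"xyz": [-0.01,-0.01,0],"delta_rot": [0,0,-3]},{"xyz": [-0.02,-0.02,0],"delta_rot": [0,0,-4]},{"xyz": [-0.025,-0.023,0],"delta_rot": [0,0,-3]},{"xyz": [-0.025,-0.023,0],"delta_rot": [0,0,0]},{"xyz": [-0.025,-0.023,0],"delta_rot": [0,0,0]},{"xyz": [-0.025,-0.023,0],"delta_rot": [0,0,0]},{"xyz": [-0.025,-0.023,0],"delta_rot": [0,0,0]},{"xyz": [-0.025,-0.023,0],"delta_rot": [0,0,0]}], "gripper": 1, "grip_force": 80}}

```text
t: 1.07
position: [0.3719, 0.3017, 0.2315]
orientation: [0.138, 0.99, 0.0, 0.0]
force: [1.3, -0.6, -0.0]
opening: 0.0858
```

```bash
cat >> h.py <<'E'
from scipy.spatial.transform import Rotation as Ro
def tgt(pos,yaw,tilt=0):
    # tray-aligned tool: tool y=tray x (yaw deg), tool x = tray y, tool z down ; tilt about tool x by -tilt
    c,s_=np.cos(np.radians(yaw)),np.sin(np.radians(yaw))
    B=Ro.from_matrix(np.column_stack([[-s_,c,0],[c,s_,0],[0,0,-1]]))
    return np.array(pos),B*Ro.from_euler('x',-tilt,degrees=True)
def show(pos,yaw,tilt=0):
    s=arm.sense(); R0=Ro.from_quat(s['orientation']); p,R=tgt(pos,yaw,tilt)
    print('t',round(s['t'],2),'pos',np.round(s['position'],4),'q',np.round(s['q'],2),'open',round(s['opening'],4),'F',np.round(s['force'],1))
    print('shift tool mm',np.round(R0.inv().apply(p-s['position'])*1000,1),'rot deg',np.round((R0.inv()*R).as_rotvec(degrees=True),2))
E
python3 -c "
from h import *
show([.514,.0765,.23],74.1)"
```

```text
t 1.07 pos [0.3719 0.3017 0.2315] q [ 0.5  -0.    1.77 -0.    1.37 -0.79] open 0.0858 F [ 1.3 -0.6 -0. ]
shift tool mm [-198.3 -177.7    1.6] rot deg [0.03 0.03 0.04]
```

Emit:
{"op": "apply_moves", "data": {"deltas": [{"xyz": [-0.025,-0.023,0],"delta_rot": [0,0,0]},{"xyz": [-0.025,-0.023,0],"delta_rot": [0,0,0]},{"xyz": [-0.025,-0.023,0],"delta_rot": [0,0,0]},{"xyz": [-0.025,-0.023,0],"delta_rot": [0,0,0]},{"xyz": [-0.025,-0.023,0],"delta_rot": [0,0,0]},{"xyz": [-0.025,-0.023,0],"delta_rot": [0,0,0]},{"xyz": [-0.02,-0.02,0],"delta_rot": [0,0,0]},{"xyz": [-0.015,-0.015,0],"delta_rot": [0,0,0]}]}}

```text
t: 1.73
position: [0.503, 0.0836, 0.2315]
orientation: [0.139, 0.99, -0.0, 0.0]
force: [-0.4, -0.5, -0.2]
opening: 0.0856
```

Emit:
{"op": "apply_moves", "data": {"deltas": [{"xyz": [0,0,0],"delta_rot": [0,0,0]},{"xyz": [0,0,0],"delta_rot": [0,0,0]}]}}

```text
t: 1.9
position: [0.5022, 0.0852, 0.2313]
orientation: [0.139, 0.99, 0.0, -0.0]
force: [-0.8, 0.2, 0.5]
opening: 0.0856
```

```bash
python3 -c "
from h import *
show([.514,.0765,.056],74.1)
t=cap('top');crop(t,(180,110,340,250),5,'t2.png')
s=cap('side');crop(s,(190,130,330,250),5,'s2.png')
for n,p in (('t',t),('s',s)): print(n,proj(p,[[.514,.0765,.1],[.514,.0765,.075]]))"
```

```text
t 1.9 pos [0.5022 0.0852 0.2313] q [-0.    0.07  1.7   0.    1.38 -1.29] open 0.0856 F [-0.8  0.2  0.5]
shift tool mm [-13.8  -5.2 175.2] rot deg [ 0.02 -0.02 -0.13]
t [[247.68953389 181.20786957]
 [247.84317479 183.39690235]]
s [[256.46350599 191.14802317]
 [256.27924802 198.20784693]]
```

View pics/s2.png

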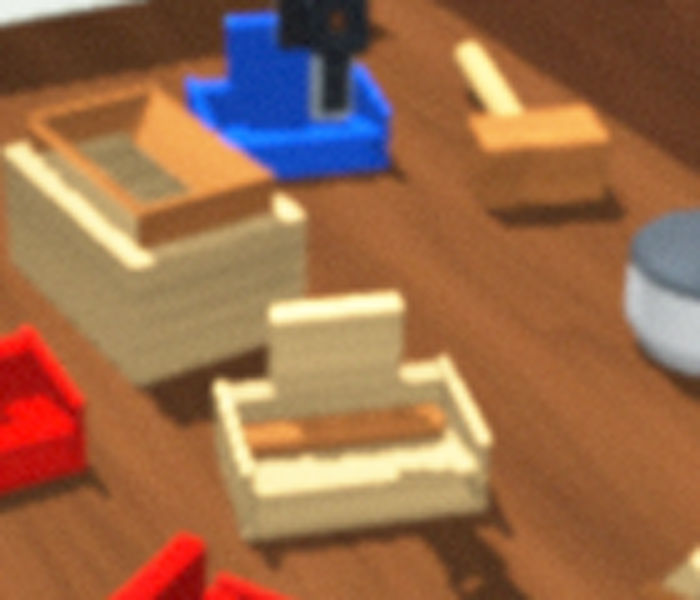

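Tray unmoved, gripper above it (crop about (325,80)). I descend over the board.

Emit:
{"op": "apply_moves", "data": {"deltas": [{"xyz": [-0.007,-0.003,0.01],"delta_rot": [0,0,0]},{"xyz": [-0.007,-0.002,0.02],"delta_rot": [0,0,0]},{"xyz": [0,0,0.025],"delta_rot": [0,0,0]},{"xyz": [0,0,0.025],"delta_rot": [0,0,0]},{"xyz": [0,0,0.01],"delta_rot": [0,0,0]},{"xyz": [0,0,0],"delta_rot": [0,0,0]}]}}

```text
t: 2.5
position: [0.5108, 0.0781, 0.1376]
orientation: [0.138, 0.99, -0.0, -0.004]
force: [-1.5, 0.4, -0.7]
opening: 0.0855
```

```bash
python3 -c "
from h import *
show([.514,.0765,.056],74.1)
t=cap('top');crop(t,(200,110,320,220),5,'t3.png')
s=cap('side');crop(s,(190,130,330,250),5,'s3.png')
"
```

```text
t 2.5 pos [0.5108 0.0781 0.1376] q [-0.02  0.19  1.77 -0.    1.19 -1.31] open 0.0855 F [-1.5  0.4 -0.7]
shift tool mm [-4.1 -0.5 81.6] rot deg [-0.11 -0.43  0.09]
```

View pics/s3.png

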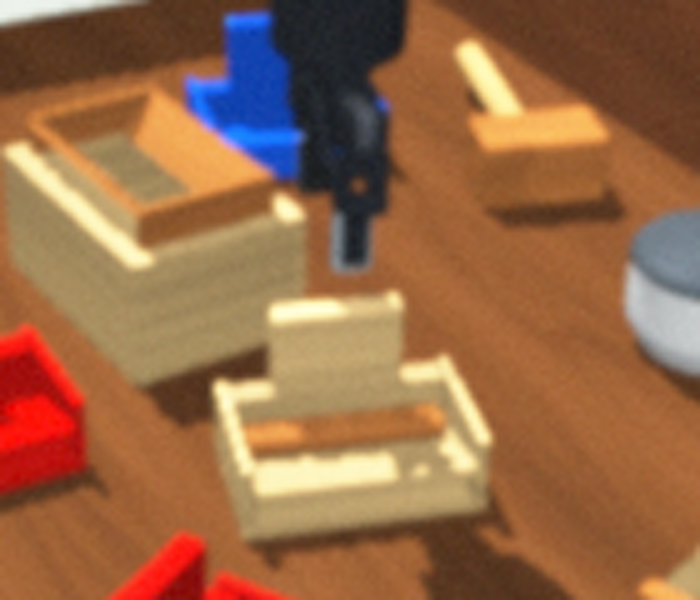

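View pics/t3.png

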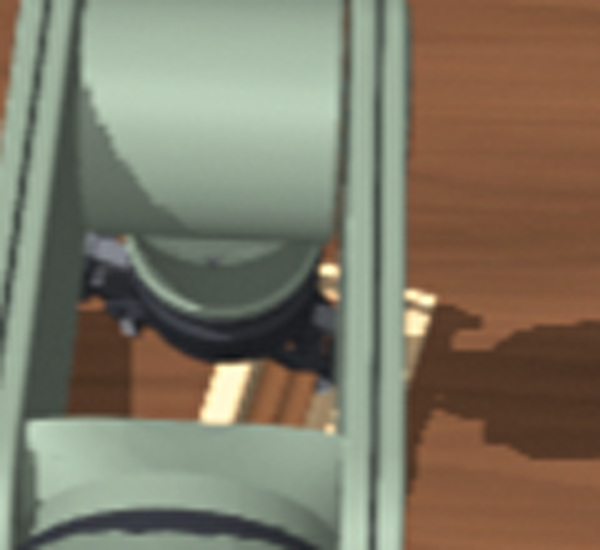

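The side crop shows the near finger at (352,260), centred on the board (335,305), with nothing in the way. I go down to grip height.

Emit:
{"op": "apply_moves", "data": {"deltas": [{"xyz": [-0.002,0,0.012],"delta_rot": [0,0,0]},{"xyz": [-0.002,0,0.016],"delta_rot": [0,0,0]},{"xyz": [0,0,0.016],"delta_rot": [0,0,0]},{"xyz": [0,0,0.016],"delta_rot": [0,0,0]},{"xyz": [0,0,0.012],"delta_rot": [0,0,0]},{"xyz": [0,0,0.008],"delta_rot": [0,0,0]},{"xyz": [0,0,0],"delta_rot": [0,0,0]},{"xyz": [0,0,0],"delta_rot": [0,0,0]}]}}

```text
t: 3.27
position: [0.5181, 0.0763, 0.0614]
orientation: [0.138, 0.99, 0.0, 0.0]
force: [0.4, 0.3, 0.1]
opening: 0.0858
```

```bash
python3 -c "
from h import *
show([.514,.0765,.056],74.1)
s=cap('side');crop(s,(190,130,330,250),5,'s4.png')
"
```

```text
t 3.27 pos [0.5181 0.0763 0.0614] q [-0.02  0.31  1.81  0.    1.03 -1.31] open 0.0858 F [0.4 0.3 0.1]
shift tool mm [ 4.  -0.9  5.4] rot deg [0.   0.02 0.02]
```

View pics/s4.png

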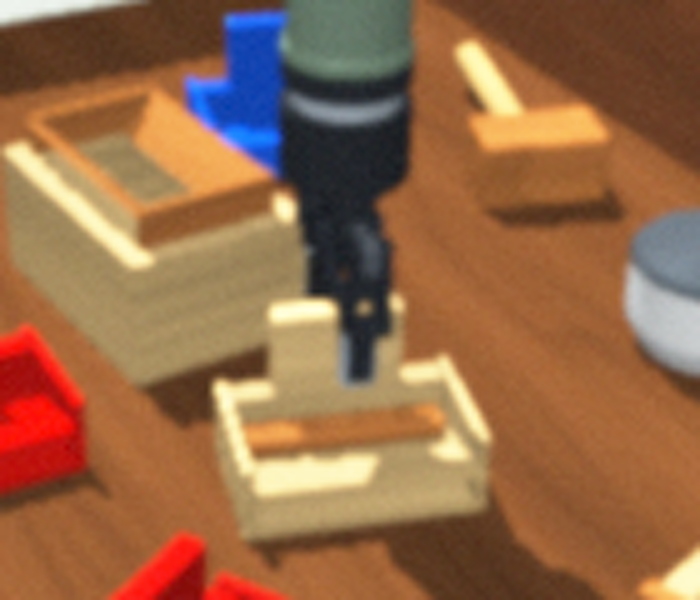

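The finger is inside the tray ahead of the board, above the dowels (crop (358,370)). I make a small trim and then close.

Emit:
{"op": "apply_moves", "data": {"deltas": [{"xyz": [0.004,-0.001,0.005],"delta_rot": [0,0,0]},{"xyz": [0,0,0],"delta_rot": [0,0,0]},{"xyz": [0,0,0],"delta_rot": [0,0,0]}]}}

```text
t: 3.57
position: [0.5135, 0.0765, 0.0565]
orientation: [0.138, 0.99, 0.0, 0.0]
force: [0.2, -0.5, -0.0]
opening: 0.0854
```

Emit:
{"op": "apply_moves", "data": {"deltas": [{"xyz": [0,0,0],"delta_rot": [0,0,0]},{"xyz": [0,0,0],"delta_rot": [0,0,0]},{"xyz": [0,0,0],"delta_rot": [0,0,0]},{"xyz": [0,0,0],"delta_rot": [0,0,0]},{"xyz": [0,0,0],"delta_rot": [0,0,0]},{"xyz": [0,0,0],"delta_rot": [0,0,0]},{"xyz": [0,0,0],"delta_rot": [0,0,0]},{"xyz": [0,0,0],"delta_rot": [0,0,0]}], "gripper": 0, "grip_force": 80}}

```text
t: 4.23
position: [0.5141, 0.0768, 0.0566]
orientation: [0.138, 0.99, 0.0, 0.0]
force: [-0.1, 3.4, 1.4]
opening: 0.0153
```

```bash
python3 -c "
from h import *
show([.514,.0765,.056],74.1)"
```

```text
t 4.23 pos [0.5141 0.0768 0.0566] q [-0.02  0.31  1.82  0.    1.01 -1.31] open 0.0153 F [-0.1  3.4  1.4]
shift tool mm [ 0.  -0.4  0.6] rot deg [0.05 0.04 0.  ]
```

Emit:
{"op": "apply_moves", "data": {"deltas": [{"xyz": [0,0,-0.004],"delta_rot": [0,0,0]},{"xyz": [0,0,-0.01],"delta_rot": [0,0,0]},{"xyz": [0,0,-0.016],"delta_rot": [0,0,0]},{"xyz": [0,0,-0.02],"delta_rot": [0,0,0]},{"xyz": [0,0,-0.02],"delta_rot": [0,0,0]},{"xyz": [0,0,-0.015],"delta_rot": [0,0,0]},{"xyz": [0,0,-0.007],"delta_rot": [0,0,0]},{"xyz": [0,0,0],"delta_rot": [0,0,0]}]}}

```text
t: 4.9
position: [0.5148, 0.0762, 0.1503]
orientation: [0.138, 0.99, 0.0, 0.002]
force: [1.0, 1.0, -3.8]
opening: 0.0151
```

```bash
python3 -c "
from h import *
show([.514,.0765,.25],74.1)
s=cap('side');crop(s,(190,90,330,210),5,'s5.png')
"
```

```text
t 4.9 pos [0.5148 0.0762 0.1503] q [-0.02  0.17  1.76 -0.    1.21 -1.31] open 0.0151 F [ 1.   1.  -3.8]
shift tool mm [  0.5   0.1 -99.7] rot deg [0.04 0.21 0.01]
```

View pics/s5.png

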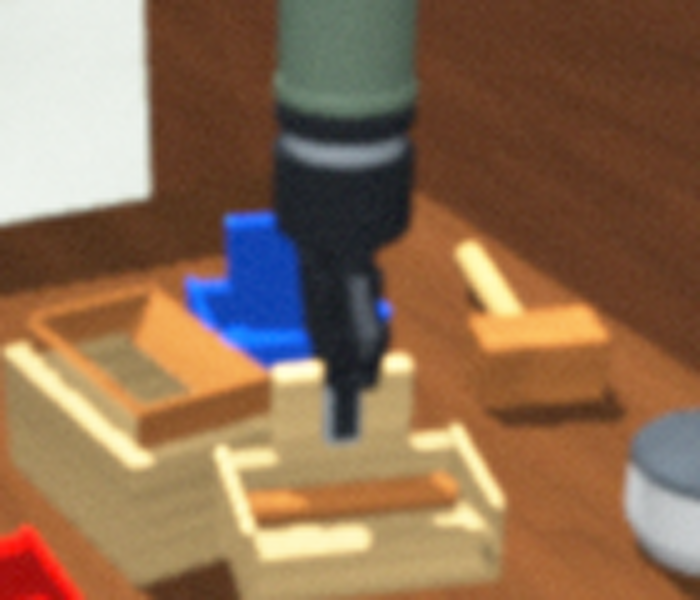

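The tray is level in the grip with the dowels still in it. I lift further and turn.

Emit:
{"op": "apply_moves", "data": {"deltas": [{"xyz": [0,0,-0.006],"delta_rot": [0,0,1]},{"xyz": [0,0,-0.01],"delta_rot": [0,0,2]},{"xyz": [0,0,-0.01],"delta_rot": [0,0,3.5]},{"xyz": [0,0,-0.01],"delta_rot": [0,0,4.5]},{"xyz": [0,0,-0.01],"delta_rot": [0,0,5]},{"xyz": [0,0,-0.008],"delta_rot": [0,0,5]},{"xyz": [0,0,-0.004],"delta_rot": [0,0,5]},{"xyz": [0,0,0],"delta_rot": [0,0,5]}]}}

```text
t: 5.62
position: [0.5136, 0.0764, 0.2063]
orientation: [0.4, 0.916, -0.0, -0.0]
force: [0.1, -0.1, -3.9]
opening: 0.0152
```

Emit:
{"op": "apply_moves", "data": {"deltas": [{"xyz": [0,0,0],"delta_rot": [0,0,5]},{"xyz": [0,0,0],"delta_rot": [0,0,5]},{"xyz": [0,0,0],"delta_rot": [0,0,5]},{"xyz": [0,0,0],"delta_rot": [0,0,5]},{"xyz": [0,0,0],"delta_rot": [0,0,5]},{"xyz": [0,0,0],"delta_rot": [0,0,5]},{"xyz": [0,0,0],"delta_rot": [0,0,4]},{"xyz": [0,0,0],"delta_rot": [0,0,3]}]}}

```text
t: 6.28
position: [0.5125, 0.0764, 0.2047]
orientation: [0.67, 0.742, -0.001, -0.001]
force: [1.1, 0.0, -3.9]
opening: 0.0151
```

Emit:
{"op": "apply_moves", "data": {"deltas": [{"xyz": [0,0,0],"delta_rot": [0,0,1.4]},{"xyz": [0,0,0],"delta_rot": [0,0,0]}]}}

```text
t: 6.45
position: [0.5128, 0.0764, 0.2051]
orientation: [0.678, 0.735, -0.001, -0.001]
force: [-0.5, 0.1, -4.4]
opening: 0.0151
```

```bash
python3 -c "
from h import *
show([.5984,.2992,.206],4.7)
s=cap('side');crop(s,(190,90,330,210),5,'s6.png')
"
```

```text
t 6.45 pos [0.5128 0.0764 0.2051] q [-0.02  0.11  1.71 -0.    1.33 -0.1 ] open 0.0151 F [-0.5  0.1 -4.4]
shift tool mm [215.  103.5  -1.1] rot deg [-0.15 -0.01 -0.  ]
```

View pics/s6.png

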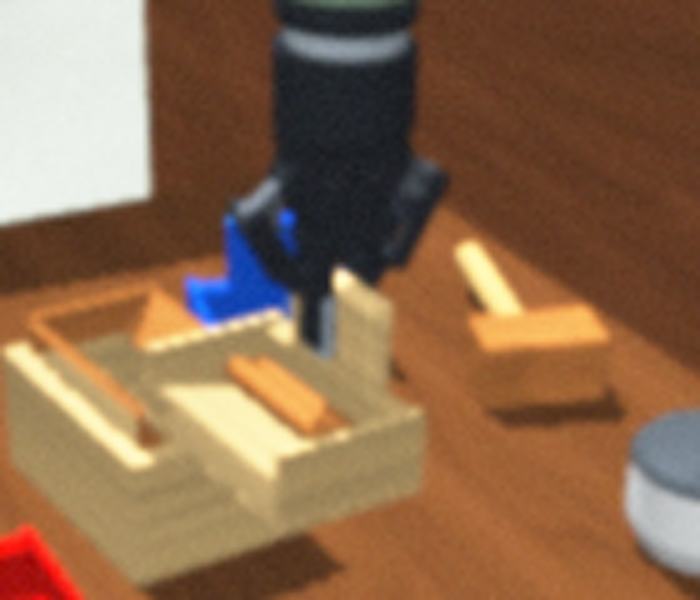

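The tray is turned, with both dowels side by side at the foot of the board. I carry it over the box.

Emit:
{"op": "apply_moves", "data": {"deltas": [{"xyz": [0.005,0.0025,0],"delta_rot": [0,0,0]},{"xyz": [0.011,0.005,0],"delta_rot": [0,0,0]},{"xyz": [0.017,0.008,0],"delta_rot": [0,0,0]},{"xyz": [0.02,0.01,0],"delta_rot": [0,0,0]},{"xyz": [0.02,0.01,0],"delta_rot": [0,0,0]},{"xyz": [0.02,0.01,0],"delta_rot": [0,0,0]},{"xyz": [0.02,0.01,0],"delta_rot": [0,0,0]},{"xyz": [0.02,0.01,0],"delta_rot": [0,0,0]}]}}

```text
t: 7.17
position: [0.5684, 0.2167, 0.206]
orientation: [0.677, 0.736, 0.0, -0.0]
force: [-0.0, -0.6, -3.0]
opening: 0.0149
```

Emit:
{"op": "apply_moves", "data": {"deltas": [{"xyz": [0.02,0.01,0],"delta_rot": [0,0,0]},{"xyz": [0.02,0.01,0],"delta_rot": [0,0,0]},{"xyz": [0.017,0.008,0],"delta_rot": [0,0,0]},{"xyz": [0.013,0.006,0],"delta_rot": [0,0,0]},{"xyz": [0.008,0.003,0],"delta_rot": [0,0,0]},{"xyz": [0.004,0.001,0],"delta_rot": [0,0,0]},{"xyz": [0,0,0],"delta_rot": [0,0,0]},{"xyz": [0,0,0],"delta_rot": [0,0,0]}]}}

```text
t: 7.83
position: [0.5988, 0.299, 0.206]
orientation: [0.677, 0.736, -0.001, -0.0]
force: [-0.1, 0.6, -4.1]
opening: 0.0149
```

```bash
python3 -c "
from h import *
show([.5984,.2992,.206],4.7)
s=cap('side');crop(s,(170,90,310,210),5,'s7.png')
t=cap('top');crop(t,(90,110,250,240),5,'t7.png')
pickle.dump((s,t),open('p7.pkl','wb'))
for n,p in (('top',t),('side',s)):
    g=cloud(p).reshape(-1,3); g=g[~np.isnan(g).any(1)]
    m=(g[:,0]>.5)&(g[:,0]<.62)&(g[:,1]>.18)&(g[:,1]<.42)&(g[:,2]>.155)&(g[:,2]<.2)
    r=cv2.minAreaRect((g[m][:,:2]*1000).astype(np.float32)); print(n,m.sum(),r)
"
```

```text
t 7.83 pos [0.5988 0.299  0.206 ] q [ 0.33  0.42  1.31 -0.    1.41  0.25] open 0.0149 F [-0.1  0.6 -4.1]
shift tool mm [ 0.2 -0.4 -0. ] rot deg [-0.05  0.04  0.03]
top 1309 ((560.7864990234375, 265.2006530761719), (93.52264404296875, 87.69734191894531), 4.9600443840026855)
side 918 ((558.1180419921875, 292.08331298828125), (96.08275604248047, 152.65863037109375), 5.2413530349731445)
```

View pics/s7.png

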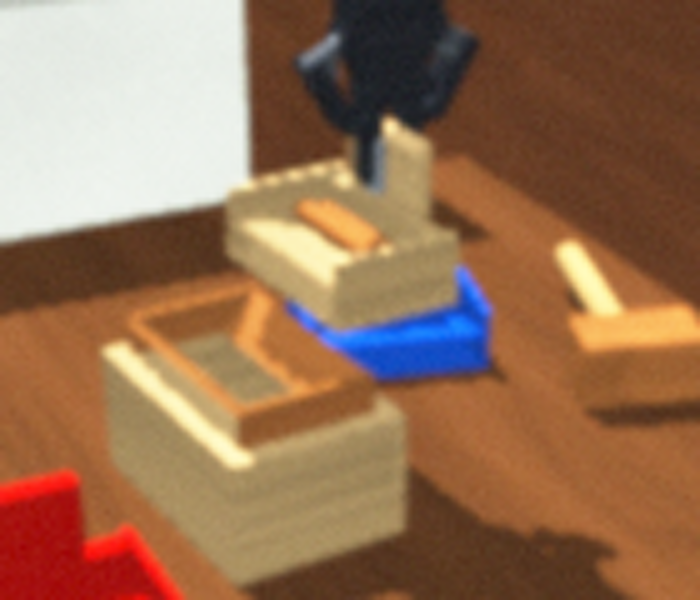

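View pics/t7.png

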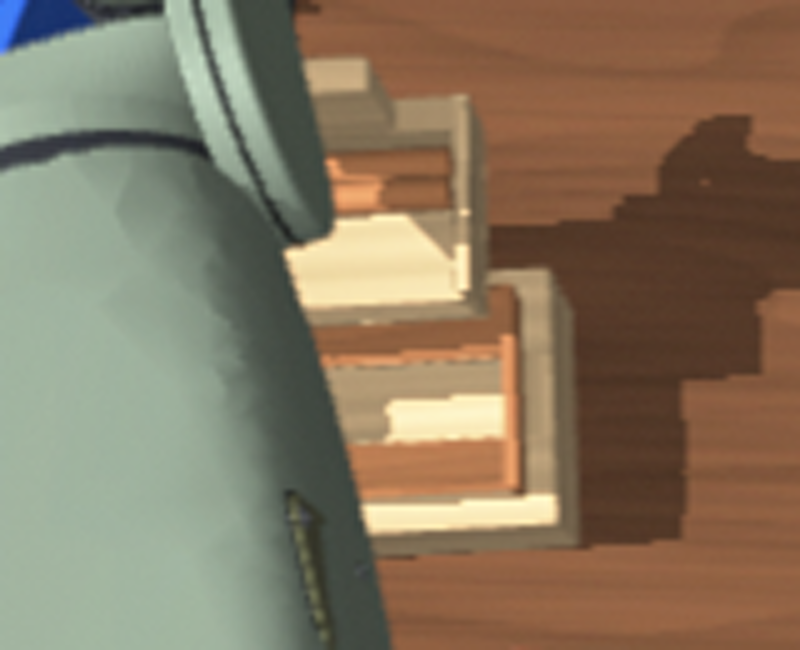

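```bash
cat > tip.py <<'E'
from h import *
L=.027
def pose(th,cz):
    a=np.radians(th);c,s=np.cos(a),np.sin(a)
    rot=lambda x,z:np.array([x*c-z*s,x*s+z*c])
    lip=rot(-.084,-.044); cor=rot(-.084,-.075)
    gx=L-lip[0]; gz=cz-min(cor[1],-.075 if th==0 else cor[1])
    tx=gx+.019*s; tz=gz-.019*c
    y=np.radians(4.7)
    return tgt([.4868+tx*np.cos(y),.290+tx*np.sin(y),tz],4.7,th)+( (lip[1]+gz,),)
ths=[0,1,3,6,9,12,15,18,21,24,27,30,33,36,39,42,45,46,46]
czs=np.interp(ths,[0,20,46],[.150,.134,.132])
P=[pose(a,b) for a,b in zip(ths,czs)]
for i in range(1,len(P)):
    d=P[i-1][1].inv().apply(P[i][0]-P[i-1][0]); r=(P[i-1][1].inv()*P[i][1]).as_rotvec(degrees=True)
    print(ths[i],np.round(d*1000,1),np.round(r,1),'tcp',np.round(P[i][0],3),'lipz',np.round(P[i][2],3))
E
python3 tip.py
```

```text
1 [ 0.  -0.4 -0.7] [-1.  0.  0.] tcp [0.597 0.299 0.207] lipz [0.18]
3 [-0.  -1.  -1.3] [-2.  0.  0.] tcp [0.596 0.299 0.208] lipz [0.179]
6 [-0.  -1.6 -1.8] [-3.  0.  0.] tcp [0.594 0.299 0.21 ] lipz [0.176]
9 [ 0.  -1.7 -1.8] [-3. -0. -0.] tcp [0.592 0.299 0.211] lipz [0.173]
12 [-0.  -1.8 -1.7] [-3.  0.  0.] tcp [0.59  0.299 0.213] lipz [0.171]
15 [-0.  -2.  -1.6] [-3.  0. -0.] tcp [0.588 0.298 0.214] lipz [0.168]
18 [ 0.  -2.2 -1.6] [-3.  0.  0.] tcp [0.586 0.298 0.215] lipz [0.165]
21 [ 0.  -2.1 -2.3] [-3.  0.  0.] tcp [0.583 0.298 0.216] lipz [0.163]
24 [ 0.  -1.7 -3.6] [-3.  0.  0.] tcp [0.58  0.298 0.219] lipz [0.162]
27 [-0.  -1.8 -3.5] [-3.  0.  0.] tcp [0.577 0.297 0.221] lipz [0.161]
30 [ 0.  -1.9 -3.5] [-3.  0. -0.] tcp [0.574 0.297 0.224] lipz [0.16]
33 [ 0.  -2.  -3.4] [-3. -0.  0.] tcp [0.57  0.297 0.226] lipz [0.159]
36 [-0.  -2.  -3.4] [-3.  0. -0.] tcp [0.567 0.297 0.227] lipz [0.158]
39 [ 0.  -2.1 -3.4] [-3.  0.  0.] tcp [0.563 0.296 0.229] lipz [0.157]
42 [-0.  -2.2 -3.4] [-3.  0.  0.] tcp [0.559 0.296 0.23 ] lipz [0.155]
45 [ 0.  -2.3 -3.4] [-3. -0.  0.] tcp [0.555 0.296 0.231] lipz [0.154]
46 [-0.  -0.8 -1.1] [-1.  0. -0.] tcp [0.554 0.296 0.231] lipz [0.154]
46 [0. 0. 0.] [0. 0. 0.] tcp [0.554 0.296 0.231] lipz [0.154]
```

Emit:
{"op": "apply_moves", "data": {"deltas": [{"xyz": [0,-0.0005,0],"delta_rot": [-1,0,0]},{"xyz": [0,-0.001,-0.0005],"delta_rot": [-2,0,0]},{"xyz": [0,-0.0015,-0.001],"delta_rot": [-3,0,0]},{"xyz": [0,-0.0015,-0.001],"delta_rot": [-3,0,0]},{"xyz": [0,-0.002,-0.0015],"delta_rot": [-3,0,0]},{"xyz": [0,-0.002,-0.0015],"delta_rot": [-3,0,0]},{"xyz": [0,0,0],"delta_rot": [0,0,0]}]}}

```text
t: 8.52
position: [0.5869, 0.2976, 0.21]
orientation: [0.672, 0.729, 0.095, 0.088]
force: [-0.9, -0.9, -4.2]
opening: 0.0155
```

```bash
python3 -c "
from tip import *
p=pose(15,.132); print(p[0]); show(p[0],4.7,15)
s=cap('side');crop(s,(170,90,310,210),5,'s8.png')
"|tail -3
```

```text
[0.58812543 0.29833047 0.20783265]
t 8.52 pos [0.5869 0.2976 0.21  ] q [ 0.37  0.25  1.55 -0.08  1.09  0.32] open 0.0155 F [-0.9 -0.9 -4.2]
shift tool mm [0.6 0.7 2.4] rot deg [-0.13  0.03  0.03]
```

View pics/s8.png

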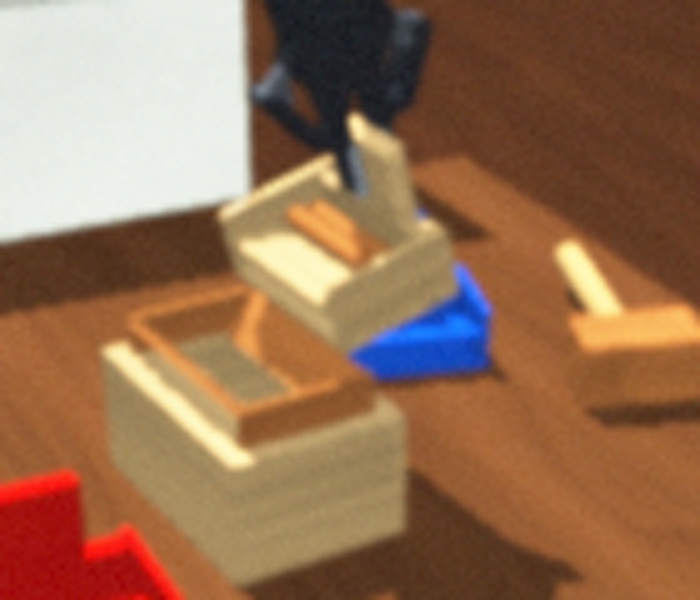

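At 15° both dowels still rest at the foot, and the lip is above the mouth. I carry on through to 46°.

Emit:
{"op": "apply_moves", "data": {"deltas": [{"xyz": [0,-0.0015,-0.001],"delta_rot": [-3,0,0]},{"xyz": [0,-0.0015,-0.001],"delta_rot": [-3,0,0]},{"xyz": [0,-0.0015,-0.0025],"delta_rot": [-3,0,0]},{"xyz": [0,-0.002,-0.0035],"delta_rot": [-3,0,0]},{"xyz": [0,-0.002,-0.0035],"delta_rot": [-3,0,0]},{"xyz": [0,-0.002,-0.0035],"delta_rot": [-3,0,0]},{"xyz": [0,-0.002,-0.0035],"delta_rot": [-3,0,0]},{"xyz": [0,-0.002,-0.0035],"delta_rot": [-3,0,0]}]}}

```text
t: 9.23
position: [0.5675, 0.296, 0.2244]
orientation: [0.639, 0.693, 0.246, 0.227]
force: [0.3, -0.5, -3.4]
opening: 0.0154
```

Emit:
{"op": "apply_moves", "data": {"deltas": [{"xyz": [0,-0.002,-0.0035],"delta_rot": [-3,0,0]},{"xyz": [0,-0.0025,-0.0035],"delta_rot": [-3,0,0]},{"xyz": [0,-0.001,-0.001],"delta_rot": [-1,0,0]},{"xyz": [0,0,0],"delta_rot": [0,0,0]},{"xyz": [0,0,0],"delta_rot": [0,0,0]},{"xyz": [0,0,0],"delta_rot": [0,0,0]},{"xyz": [0,0,0],"delta_rot": [0,0,0]},{"xyz": [0,0,0],"delta_rot": [0,0,0]}]}}

```text
t: 9.9
position: [0.5586, 0.2958, 0.2269]
orientation: [0.624, 0.677, 0.288, 0.265]
force: [-0.2, -0.9, -3.6]
opening: 0.0152
```

```bash
python3 -c "
from tip import *
p=pose(46,.128); print(p[0]); show(p[0],4.7,46)
s=cap('side');crop(s,(170,90,310,210),5,'s9.png')
t=cap('top');crop(t,(90,110,250,240),5,'t9.png')
"|tail -3
```

```text
[0.55394128 0.29552002 0.22732541]
t 9.9 pos [0.5586 0.2958 0.2269] q [ 0.5   0.02  1.98 -0.67  0.48  0.91] open 0.0152 F [-0.2 -0.9 -3.6]
shift tool mm [ 0.1 -2.9 -3.7] rot deg [ 0.04  0.01 -0.05]
```

View pics/s9.png

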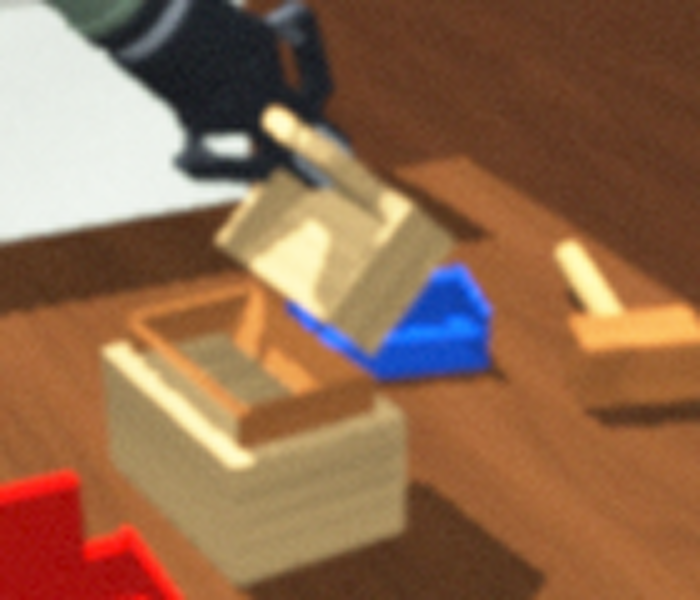

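View pics/t9.png

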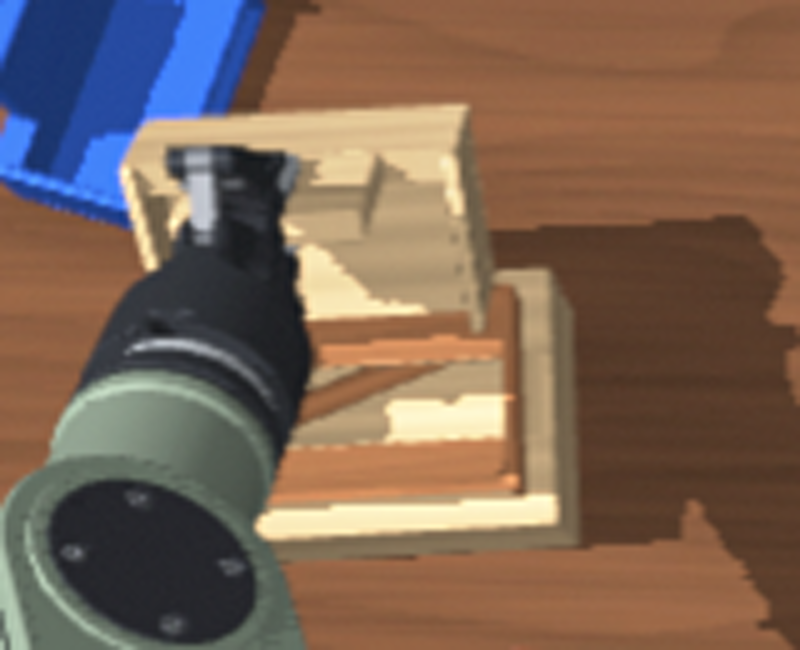

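The tray is empty, and one dowel shows inside through the slot (top crop (380,390)). I level the tray, then carry it back to its original spot.

Emit:
{"op": "apply_moves", "data": {"deltas": [{"xyz": [0,0,-0.003],"delta_rot": [3,0,0]},{"xyz": [0,0,-0.003],"delta_rot": [6,0,0]},{"xyz": [0,0,0],"delta_rot": [7,0,0]},{"xyz": [0,0,0],"delta_rot": [7,0,0]},{"xyz": [0,0,0],"delta_rot": [7,0,0]},{"xyz": [0,0,0],"delta_rot": [7,0,0]},{"xyz": [0,0,0],"delta_rot": [6,0,0]},{"xyz": [0,0,0],"delta_rot": [3,0,0]}]}}

```text
t: 10.67
position: [0.5569, 0.2953, 0.2317]
orientation: [0.678, 0.735, 0.001, 0.0]
force: [-0.0, -1.1, -3.7]
opening: 0.0153
```

Emit:
{"op": "apply_moves", "data": {"deltas": [{"xyz": [0,0,0],"delta_rot": [0,0,0]},{"xyz": [0,0,0],"delta_rot": [0,0,0]}]}}

```text
t: 10.83
position: [0.5547, 0.2953, 0.2299]
orientation: [0.678, 0.735, 0.001, 0.001]
force: [-1.0, -0.5, -4.2]
opening: 0.0148
```

```bash
python3 -c "
from h import *
show([.514,.0765,.22],4.7)
"
```

```text
t 10.83 pos [0.5547 0.2953 0.2299] q [ 0.35  0.32  1.4  -0.    1.42  0.27] open 0.0148 F [-1.  -0.5 -4.2]
shift tool mm [-214.7  -58.4    9.9] rot deg [ 0.1   0.02 -0.02]
```

Emit:
{"op": "apply_moves", "data": {"deltas": [{"xyz": [-0.01,-0.003,0],"delta_rot": [0,0,0]},{"xyz": [-0.02,-0.006,0],"delta_rot": [0,0,0]},{"xyz": [-0.03,-0.008,0],"delta_rot": [0,0,0]},{"xyz": [-0.03,-0.008,0],"delta_rot": [0,0,0]},{"xyz": [-0.03,-0.008,0],"delta_rot": [0,0,0]},{"xyz": [-0.03,-0.008,0],"delta_rot": [0,0,0]},{"xyz": [-0.03,-0.008,0],"delta_rot": [0,0,0]},{"xyz": [-0.02,-0.005,0],"delta_rot": [0,0,0]}]}}

```text
t: 11.5
position: [0.5139, 0.089, 0.2305]
orientation: [0.678, 0.736, -0.001, 0.001]
force: [0.5, -0.5, -3.9]
opening: 0.0148
```

Emit:
{"op": "apply_moves", "data": {"deltas": [{"xyz": [-0.01,-0.003,0],"delta_rot": [0,0,0]},{"xyz": [-0.005,-0.001,0],"delta_rot": [0,0,-2]},{"xyz": [0,0,0],"delta_rot": [0,0,-4]},{"xyz": [0,0,0],"delta_rot": [0,0,-6]},{"xyz": [0,0,0],"delta_rot": [0,0,-6]},{"xyz": [0,0,0],"delta_rot": [0,0,-6]},{"xyz": [0,0,0],"delta_rot": [0,0,-6]},{"xyz": [0,0,0],"delta_rot": [0,0,-6]}]}}

```text
t: 12.17
position: [0.5124, 0.077, 0.2305]
orientation: [0.414, 0.91, 0.0, 0.0]
force: [-0.0, -0.6, -4.0]
opening: 0.0154
```

Emit:
{"op": "apply_moves", "data": {"deltas": [{"xyz": [0,0,0],"delta_rot": [0,0,-6]},{"xyz": [0,0,0],"delta_rot": [0,0,-6]},{"xyz": [0,0,0],"delta_rot": [0,0,-6]},{"xyz": [0,0,0],"delta_rot": [0,0,-6]},{"xyz": [0,0,0],"delta_rot": [0,0,-5]},{"xyz": [0,0,0],"delta_rot": [0,0,-3]},{"xyz": [0,0,0],"delta_rot": [0,0,-1.4]},{"xyz": [0,0,0],"delta_rot": [0,0,0]}]}}

```text
t: 12.83
position: [0.5127, 0.0769, 0.2305]
orientation: [0.138, 0.99, 0.0, 0.0]
force: [-0.1, 1.0, -3.5]
opening: 0.0154
```

```bash
python3 -c "
from h import *
show([.514,.0765,.057],74.1)
s=cap('side');crop(s,(170,90,330,210),5,'s10.png')
t=cap('top');crop(t,(100,110,260,240),5,'t10.png')
"
```

```text
t 12.83 pos [0.5127 0.0769 0.2305] q [-0.02  0.09  1.68  0.    1.37 -1.31] open 0.0154 F [-0.1  1.  -3.5]
shift tool mm [ -1.3  -0.  173.5] rot deg [0.01 0.03 0.06]
```

View pics/s10.png

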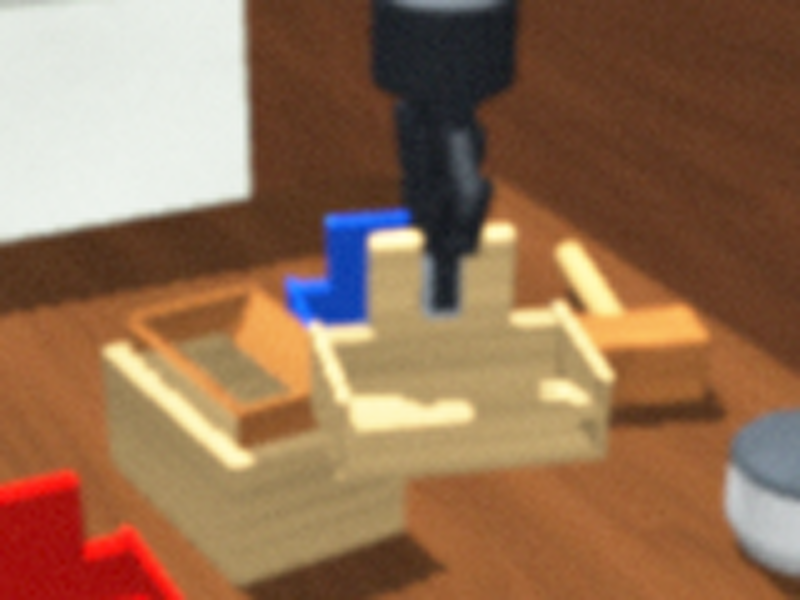

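View pics/t10.png

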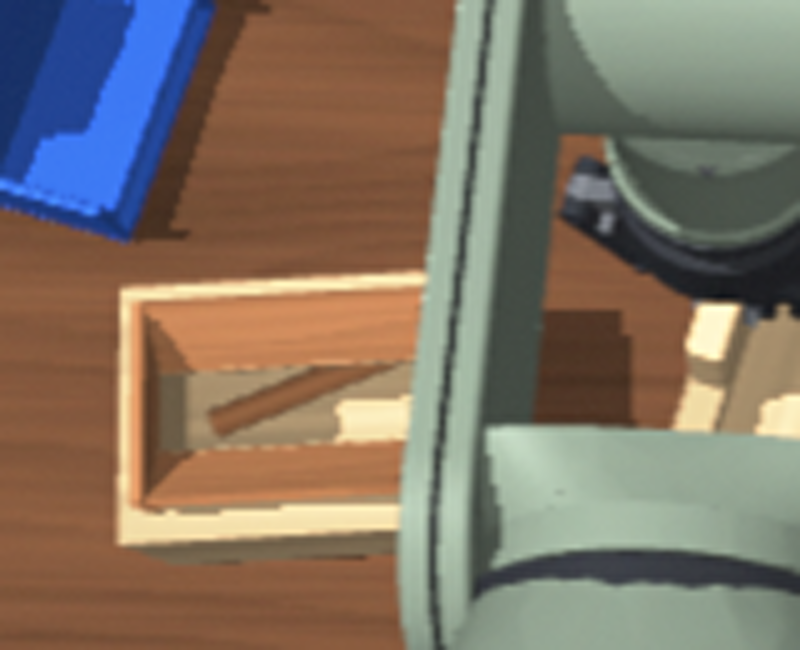

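The tray is empty and level. One dowel lies on the box floor, slantwise under the slot (crop (300,400)). The other is out of sight, and I will look for it once the view is clear. I lower the tray now.

Emit:
{"op": "apply_moves", "data": {"deltas": [{"xyz": [-0.001,0,0.01],"delta_rot": [0,0,0]},{"xyz": [0,0,0.02],"delta_rot": [0,0,0]},{"xyz": [0,0,0.025],"delta_rot": [0,0,0]},{"xyz": [0,0,0.025],"delta_rot": [0,0,0]},{"xyz": [0,0,0.025],"delta_rot": [0,0,0]},{"xyz": [0,0,0.025],"delta_rot": [0,0,0]},{"xyz": [0,0,0.015],"delta_rot": [0,0,0]},{"xyz": [0,0,0.008],"delta_rot": [0,0,0]}]}}

```text
t: 13.6
position: [0.5117, 0.0761, 0.0739]
orientation: [0.138, 0.99, -0.0, -0.003]
force: [-0.1, 0.1, -4.9]
opening: 0.0149
```

Emit:
{"op": "apply_moves", "data": {"deltas": [{"xyz": [0,0,0.004],"delta_rot": [0,0,0]},{"xyz": [0,0,0],"delta_rot": [0,0,0]},{"xyz": [0,0,0],"delta_rot": [0,0,0]}]}}

```text
t: 13.85
position: [0.5153, 0.0761, 0.0742]
orientation: [0.138, 0.99, 0.0, 0.001]
force: [-0.2, 0.1, -3.1]
opening: 0.0153
```

```bash
python3 -c "
from h import *
show([.514,.0765,.0565],74.1)
"
```

```text
t 13.85 pos [0.5153 0.0761 0.0742] q [-0.02  0.28  1.81 -0.    1.05 -1.31] open 0.0153 F [-0.2  0.1 -3.1]
shift tool mm [ 1.4  0.  17.7] rot deg [0.03 0.1  0.01]
```

Emit:
{"op": "apply_moves", "data": {"deltas": [{"xyz": [0.001,0,0.006],"delta_rot": [0,0,0]},{"xyz": [0,0,0.005],"delta_rot": [0,0,0]},{"xyz": [0,0,0.003],"delta_rot": [0,0,0]},{"xyz": [0,0,0.002],"delta_rot": [0,0,0]},{"xyz": [0,0,0],"delta_rot": [0,0,0]},{"xyz": [0,0,0],"delta_rot": [0,0,0]}]}}

```text
t: 14.35
position: [0.5133, 0.0764, 0.0573]
orientation: [0.138, 0.99, -0.0, -0.0]
force: [-0.4, 0.2, -5.0]
opening: 0.0149
```

Emit:
{"op": "apply_moves", "data": {"deltas": [{"xyz": [0,0,0.001],"delta_rot": [0,0,0]},{"xyz": [0,0,0],"delta_rot": [0,0,0]},{"xyz": [0,0,0],"delta_rot": [0,0,0]}]}}

```text
t: 14.6
position: [0.5137, 0.0764, 0.0567]
orientation: [0.138, 0.99, 0.0, 0.0]
force: [0.0, 0.7, -2.9]
opening: 0.0149
```

Emit:
{"op": "apply_moves", "data": {"deltas": [{"xyz": [0,0,0.0007],"delta_rot": [0,0,0]},{"xyz": [0,0,0],"delta_rot": [0,0,0]},{"xyz": [0,0,0],"delta_rot": [0,0,0]}]}}

```text
t: 14.85
position: [0.5137, 0.0764, 0.0566]
orientation: [0.138, 0.99, 0.0, 0.0]
force: [-3.4, -0.4, 5.1]
opening: 0.0148
```

```bash
python3 -c "
from h import *
show([.514,.0765,.0565],74.1)
s=cap('side');crop(s,(190,130,330,250),5,'s11.png');show([.514,.0765,.0565],74.1)
"
```

```text
t 14.85 pos [0.5137 0.0764 0.0566] q [-0.02  0.31  1.82 -0.    1.01 -1.31] open 0.0148 F [-3.4 -0.4  5.1]
shift tool mm [-0.2  0.1  0.1] rot deg [0.01 0.04 0.02]
t 14.9 pos [0.5138 0.0764 0.0566] q [-0.02  0.31  1.82 -0.    1.01 -1.31] open 0.0152 F [-3.5 -0.7  5.8]
shift tool mm [-0.2  0.1  0.1] rot deg [0.01 0.04 0.02]
```

View pics/s11.png

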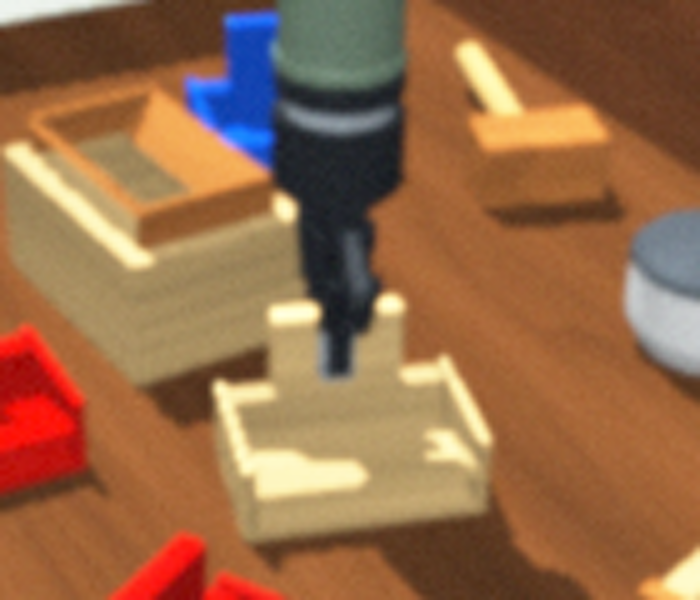

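The tray is down at its old place: the upward force is about 9 N above the hanging value, which means contact. I release, rise and back off.

Emit:
{"op": "apply_moves", "data": {"deltas": [{"xyz": [0,0,0],"delta_rot": [0,0,0]},{"xyz": [0,0,0],"delta_rot": [0,0,0]},{"xyz": [0,0,0],"delta_rot": [0,0,0]},{"xyz": [0,0,0],"delta_rot": [0,0,0]},{"xyz": [0,0,0],"delta_rot": [0,0,0]},{"xyz": [0,0,0],"delta_rot": [0,0,0]},{"xyz": [0,0,0],"delta_rot": [0,0,0]},{"xyz": [0,0,0],"delta_rot": [0,0,0]}], "gripper": 0.8}}

```text
t: 15.57
position: [0.5134, 0.0764, 0.0557]
orientation: [0.138, 0.99, -0.0, -0.0]
force: [0.0, 1.5, 0.1]
opening: 0.0683
```

Emit:
{"op": "apply_moves", "data": {"deltas": [{"xyz": [0,0,-0.005],"delta_rot": [0,0,0]},{"xyz": [0,0,-0.015],"delta_rot": [0,0,0]},{"xyz": [0,0,-0.02],"delta_rot": [0,0,0]},{"xyz": [0,0,-0.03],"delta_rot": [0,0,0]},{"xyz": [0,0,-0.03],"delta_rot": [0,0,0]},{"xyz": [0,0,-0.03],"delta_rot": [0,0,0]},{"xyz": [0,0,-0.03],"delta_rot": [0,0,0]},{"xyz": [0,0,-0.02],"delta_rot": [0,0,0]}]}}

```text
t: 16.23
position: [0.5146, 0.0764, 0.2397]
orientation: [0.138, 0.99, 0.0, 0.002]
force: [0.1, -0.2, -0.4]
opening: 0.0682
```

Emit:
{"op": "apply_moves", "data": {"deltas": [{"xyz": [-0.01,-0.02,0],"delta_rot": [0,0,0]},{"xyz": [-0.01,-0.03,0],"delta_rot": [0,0,0]},{"xyz": [-0.01,-0.035,0],"delta_rot": [0,0,0]},{"xyz": [-0.01,-0.035,0],"delta_rot": [0,0,0]},{"xyz": [-0.01,-0.035,0],"delta_rot": [0,0,0]},{"xyz": [0,-0.035,0],"delta_rot": [0,0,0]},{"xyz": [0,-0.035,0],"delta_rot": [0,0,0]},{"xyz": [0,-0.02,0],"delta_rot": [0,0,0]}]}}

```text
t: 16.9
position: [0.4934, -0.1761, 0.2361]
orientation: [0.139, 0.99, -0.001, 0.0]
force: [1.2, -0.6, -0.5]
opening: 0.0684
```

```bash
python3 -c "
from h import *
show([.514,.0765,.0565],74.1)
s=cap('side');crop(s,(170,130,310,250),5,'s12.png');save(s,'s12f.png')
t=cap('top');crop(t,(110,140,310,240),4,'t12.png');save(t,'t12f.png')
for n,p in (('t',t),('s',s)):
    for d in viewer.spot_in(p,'dowel_a_centre'): print(n,d)
X=cloud(t)
g=X.reshape(-1,3); g=g[~np.isnan(g).any(1)]
m=(g[:,0]>.4)&(g[:,0]<.62)&(g[:,1]>-.06)&(g[:,1]<.125)
for z in (.012,.093): print(cv2.minAreaRect((g[m&(g[:,2]>z)][:,:2]*1000).astype(np.float32)))
print(g[m&(g[:,2]>.093)][:,2].mean())
bm=(abs(g[:,0]-.487)<.06)&(abs(g[:,1]-.29)<.08)&(g[:,2]<.06); print('inside box pts z',np.percentile(g[bm][:,2],[5,50,90,99]))
pickle.dump((s,t),open('p12.pkl','wb'))
"
```

```text
t 16.9 pos [ 0.4934 -0.1761  0.2361] q [-0.51  0.09  1.66 -0.    1.39 -1.8 ] open 0.0684 F [ 1.2 -0.6 -0.5]
shift tool mm [ 50.  248.8 179.2] rot deg [-0.09  0.02 -0.13]
t {'box': [138.8, 183.8, 173.5, 197.1], 'score': 0.59}
((503.3738098144531, 38.214988708496094), (93.57899475097656, 146.62680053710938), 74.1185302734375)
((513.6243896484375, 75.59312438964844), (15.797199249267578, 79.18805694580078), 73.93096160888672)
0.09970547370807675
inside box pts z [0.00349388 0.00711835 0.02150511 0.04483331]
```

View pics/t12.png

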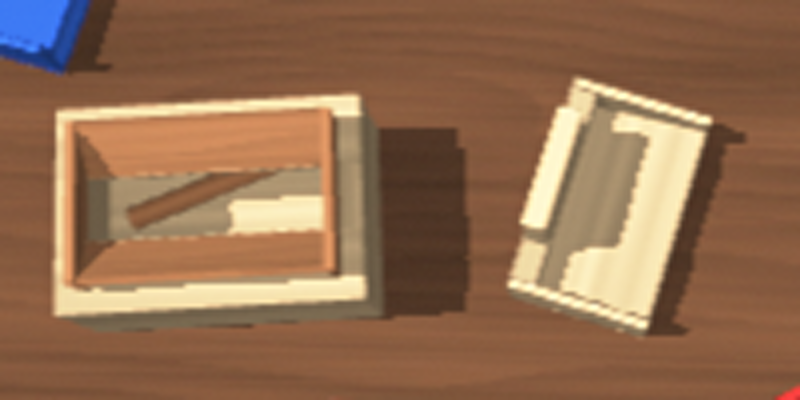

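View pics/s12f.png

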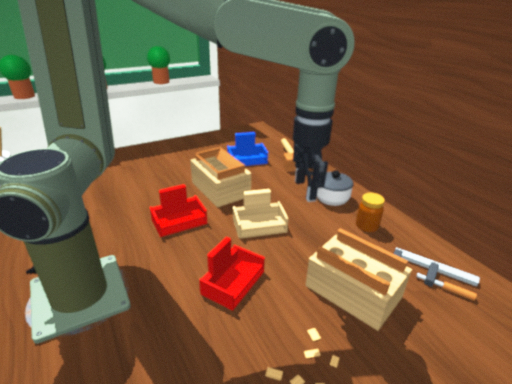

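View pics/t12f.png

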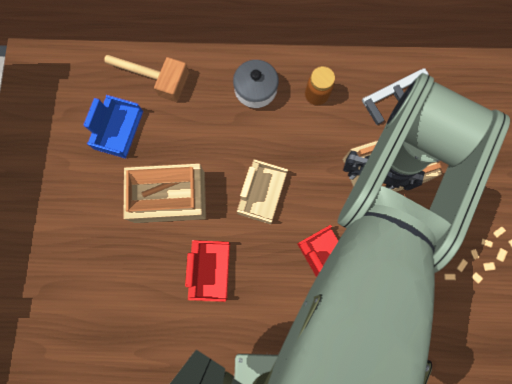

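The tray stands upright at its old spot, empty. One dowel shows in the box at (160,190). The second isn't directly visible, so I check the box interior and the bench for it.

```bash
python3 - <<'E'
from h import *
s,t=pickle.load(open('p12.pkl','rb'))
t1=pickle.load(open('top1.pkl','rb')); s1=pickle.load(open('side1.pkl','rb'))
crop(t,(115,155,215,230),8,'t13.png'); crop(s,(185,140,260,200),10,'s13.png')
for n,a,b in (('t',t1,t),('s',s1,s)):
    d=cv2.absdiff(a['frame'],b['frame']).max(2); cv2.imwrite('pics/d13%s.png'%n,np.clip(d.astype(int)*3,0,255).astype(np.uint8))
# points inside the box in box frame, with height above floor, new vs old
y=np.radians(4.7);ex=np.array([np.cos(y),np.sin(y)]);ey=np.array([-np.sin(y),np.cos(y)])
for n,p,q in (('t',t,t1),('s',s,s1)):
    X=cloud(p);Q=cloud(q)
    dz=X[...,2]-Q[...,2]
    r=X[...,:2]-[.4868,.29]; bx=r@ex;by=r@ey
    m=(abs(bx)<.06)&(abs(by)<.09)&(X[...,2]<.07)&(dz>.004)
    v,u=np.where(m)
    o=np.argsort(by[m])
    A=np.column_stack([u,v,bx[m]*1000,by[m]*1000,X[...,2][m]*1000])[o]
    print(n,m.sum());print(np.round(A[::max(1,len(A)//25)]).astype(int))
E
```

```text
t 229
[[189 190  15 -54   7]
 [177 183  34 -24  17]
 [173 183  35 -14  18]
 [170 184  32  -6  19]
 [168 183  34  -2  26]
 [167 187  25   3  16]
 [165 184  32   7  22]
 [164 183  36  10  19]
 [162 184  32  15  22]
 [161 185  30  18  20]
 [161 195   6  22   6]
 [158 186  28  26  22]
 [157 190  18  29  19]
 [156 187  25  31  21]
 [154 189  19  36  26]
 [153 187  25  39  23]
 [152 188  23  42  21]
 [151 193  10  45  19]
 [150 193  11  49  16]
 [149 187  29  53  10]
 [147 193  10  55  21]
 [146 195   6  59  18]
 [146 198   0  62   8]
 [144 196   4  65  16]
 [142 195   6  69  22]
 [133 198  -5  86  41]]
s 1
[[213 166  19  81  48]]
```

View pics/t13.png

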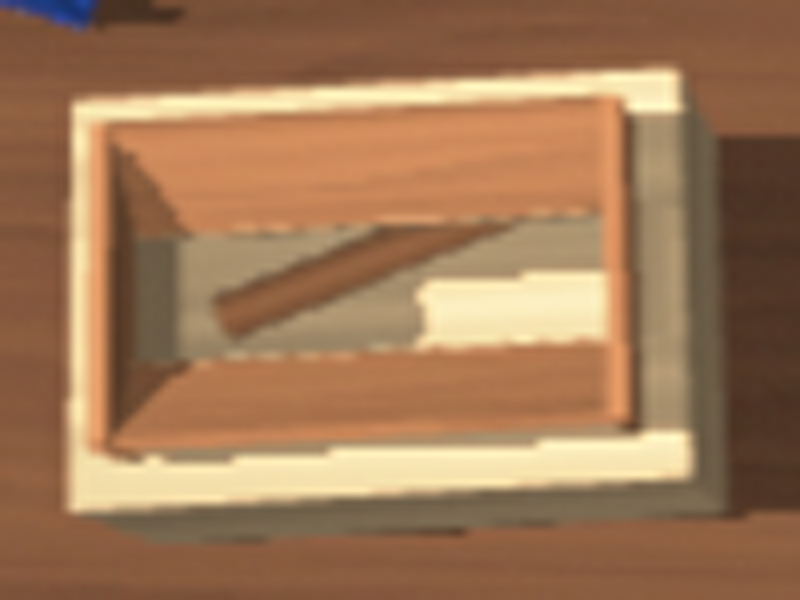

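View pics/s13.png

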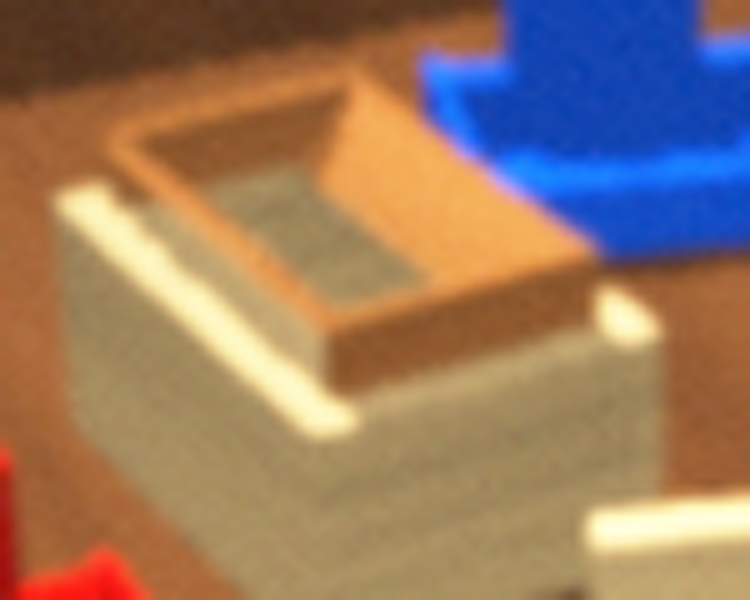

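View pics/d13t.png

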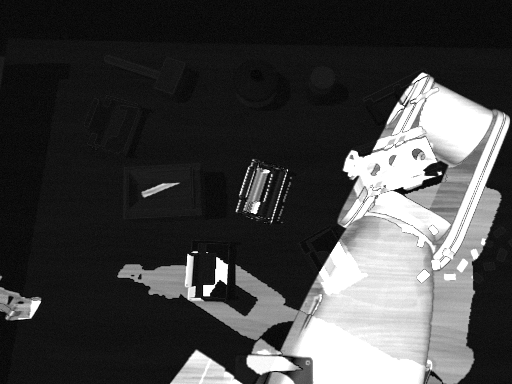

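View pics/d13s.png

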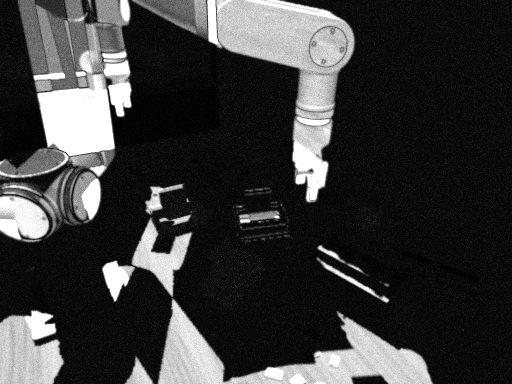

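The visible dowel lies flat on the floor: its top is at about 20 mm, which is the 6 mm floor plus 16 mm, and its near end is inside. The difference pictures show no dowel on the visible bench. I return the arm near its start pose so the top view matches the first picture, to rule out a dowel hidden behind the arm.

Emit:
{"op": "apply_moves", "data": {"deltas": [{"xyz": [0.007,0.01,0],"delta_rot": [0,0,0]},{"xyz": [0.014,0.02,0],"delta_rot": [0,0,0]},{"xyz": [0.02,0.028,0],"delta_rot": [0,0,0]},{"xyz": [0.02,0.028,0],"delta_rot": [0,0,0]},{"xyz": [0.02,0.028,0],"delta_rot": [0,0,0]},{"xyz": [0.02,0.028,0],"delta_rot": [0,0,0]},{"xyz": [0.02,0.028,0],"delta_rot": [0,0,0]},{"xyz": [0.02,0.028,0],"delta_rot": [0,0,0]}]}}

```text
t: 17.77
position: [0.4112, 0.0594, 0.2358]
orientation: [0.137, 0.991, 0.0, 0.0]
force: [0.3, -0.2, -0.1]
opening: 0.0681
```

Emit:
{"op": "apply_moves", "data": {"deltas": [{"xyz": [0.02,0.028,0],"delta_rot": [0,0,0]},{"xyz": [0.02,0.028,0],"delta_rot": [0,0,0]},{"xyz": [0.02,0.028,0],"delta_rot": [0,0,0]},{"xyz": [0.02,0.028,0],"delta_rot": [0,0,0]},{"xyz": [0.02,0.028,0],"delta_rot": [0,0,0]},{"xyz": [0.02,0.028,0],"delta_rot": [0,0,0]},{"xyz": [0.02,0.028,0],"delta_rot": [0,0,0]},{"xyz": [0.02,0.028,0],"delta_rot": [0,0,0]}]}}

```text
t: 18.43
position: [0.3174, 0.318, 0.2359]
orientation: [0.137, 0.991, 0.0, -0.0]
force: [1.1, -0.1, 0.1]
opening: 0.0683
```

Emit:
{"op": "apply_moves", "data": {"deltas": [{"xyz": [0.02,0.028,0],"delta_rot": [0,0,3]},{"xyz": [0.02,0.028,0],"delta_rot": [0,0,4]},{"xyz": [0.02,0.028,0],"delta_rot": [0,0,3]},{"xyz": [0.02,0.026,0],"delta_rot": [0,0,0]},{"xyz": [0.015,0.02,0],"delta_rot": [0,0,0]},{"xyz": [0.007,0.01,0],"delta_rot": [0,0,0]},{"xyz": [0,0,0],"delta_rot": [0,0,0]},{"xyz": [0,0,0],"delta_rot": [0,0,0]}]}}

```text
t: 19.1
position: [0.2766, 0.483, 0.2354]
orientation: [0.223, 0.975, -0.001, -0.0]
force: [0.3, -0.8, -0.7]
opening: 0.0681
```

```bash
python3 - <<'E'
from h import *
st=arm.sense(); print(st['t'],st['position'],st['force'],st['q'])
s=cap('side');t=cap('top');save(t,'t14.png');save(s,'s14.png')
t1=pickle.load(open('top1.pkl','rb')); s1=pickle.load(open('side1.pkl','rb'))
D=[np.clip(cv2.absdiff(a['frame'],b['frame']).max(2).astype(int)*4,0,255).astype(np.uint8) for a,b in ((t1,t),(s1,s))]
cv2.imwrite('pics/d14.png',cv2.resize(np.hstack(D),(800,300)))
E
```

```text
19.1 [0.27661062 0.4830018  0.23542052] [ 0.32339999 -0.81924102 -0.73181989] [ 8.95492945e-01  1.65467061e-01  1.58120846e+00 -5.09200666e-04
  1.39637945e+00 -2.26082585e-01]
```

View pics/d14.png

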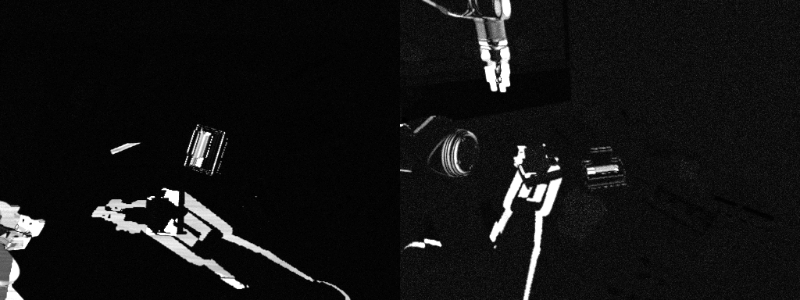

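View pics/t14.png

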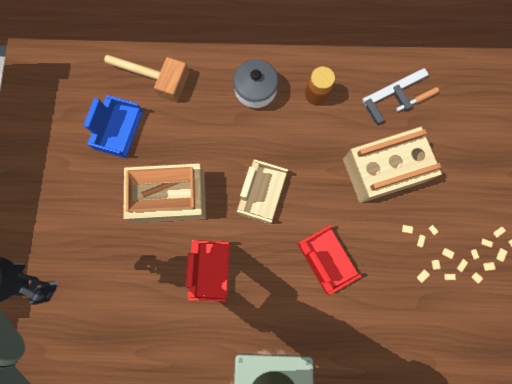

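View pics/s14.png

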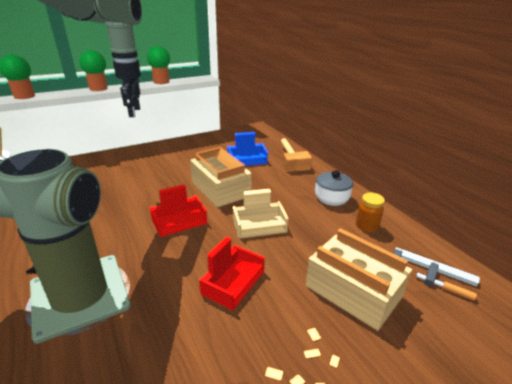

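```bash
python3 - <<'E'
from h import *
T=[cap('top') for _ in range(4)]; S=[cap('side') for _ in range(4)]
t1=pickle.load(open('top1.pkl','rb')); s1=pickle.load(open('side1.pkl','rb'))
o=[]
for A,b,(l,tt,r,bb) in ((T,t1,(115,155,215,230)),(S,s1,(170,135,270,210))):
    m=np.mean([a['frame'].astype(float) for a in A],0)-b['frame']
    d=np.clip(128+m*4,0,255).astype(np.uint8)[tt:bb,l:r]
    o.append(cv2.resize(d,None,fx=4,fy=4,interpolation=cv2.INTER_NEAREST))
cv2.imwrite('pics/d15.png',np.hstack(o))
# how far the top view's depth rises near the -x slot edge (box frame)
for d in viewer.trace(T[-1],'dowel_a_centre'): print(d['score'],d['box'],d['region'].sum())
for d in viewer.trace(S[-1],'dowel_a_centre'): print('s',d['score'],d['box'])
E
```

```text
Traceback (most recent call last):
ValueError: only the last four pictures can be asked about
```

View pics/d15.png

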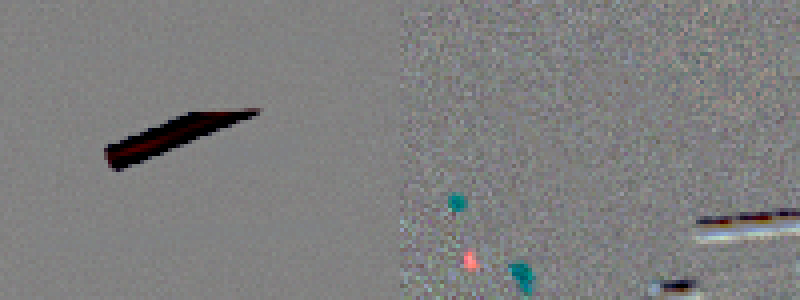

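No dowel appears anywhere outside the box. The only changes from the first pictures are the emptied tray, the dowel in the slot, and the arm with its shadow. My estimate of the roll-out (about 0.4 m/s, 32 mm of travel before the mouth) puts both dowels near the middle of the mouth. I hand the job in.

```bash
python3 -c "
from h import *
s=arm.sense(); print(s['t'],s['force']); print(arm.finish_job())"
```

```text
19.6 [0.12224042 0.4103821  0.1584736 ]
the job is handed in; nothing more can be done
None
```

The tray is emptied and back on the bench, but I could confirm only one of the two dowels in the box by sight. I gripped the plywood tray by its board and carried it level to the slotted box. There I turned it 69° so the dowels lay along the slot and tipped it to 46°. I then set it back upright where it had stood and handed the job in at 19.6 s.

- **Tray:** it is empty and upright, within about 2 mm and 0.2° of its first pose. Its board top is at 100 mm, and the gripper is well clear.
- **First dowel:** it shows inside the box, lying flat on the floor and slantwise. Its top is at about 20 mm. Its far end is hidden under the lid, but from its length it should lie inside.
- **Second dowel (not seen):** neither camera can see under the robot-side half of the lid. It isn't in the tray, in the box mouth or on any visible part of the bench; pictures compared with the first ones showed no dowel outside the box. My estimate of its roll-out also puts it in the mouth, so I take it to be under the lid. The part of the bench behind the robot base was not in view.

The force readings I took stayed under about 7 N.

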